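Walk the battery pack to its charging mat and lay it on its back

ROBOT

A 7-joint arm with a two-finger parallel gripper is mounted at the origin on the work surface. World frame = base frame: x ahead of the robot, y to its left, z up, the work surface at z = 0. Lengths are in mm, angles in rad, forces in N, time in s.
With the tool pointing down it reaches from about 425 to 950 mm from the base axis. Payload 4.7 kg.
Tool frame: the origin (TCP) lies at the very end of the fingers, on their centre line; the grasp point (between the pads) lies r.grip_point_offset behind it (r.grip_point_offset is the distance from the TCP to the grasp point, in mm); z points along the fingers, y is the direction in which the jaws open and shut (so a half turn about z gives the same grasp; the last joint's range is limited). The gripper opens to 87 mm and grips with 3 to 60 N. Pads are 19 mm wide; open, the fingers measure 117 mm over their backs; the gripper's body (75 mm by 190 mm) begins 51 mm behind the grasp point.
Start: joints at [-1.18, 0.469, -0.049, 1.532, 0.024, 1.141, -0.082], TCP at [275.078, 616.426, 222.573] pointing down, gripper open.
Joint ranges: [-2.59, 2.59], [-0.33, 1.99], [-1.39, 1.29], [0.1, 2.45], [-1.04, 4.18], [0.21, 1.99], [-2.66, 2.66]. Speed limits (rad/s): [2.57, 2.57, 3.14, 3.14, 3.14, 3.14, 3.14].

INTERFACE

Orientations are given as a 3x3 rotation matrix whose columns are the frame's x, y, z axes.
In Python, from workcell import r gives the robot as it stands.
- The arm moves only by the shell command python3 -m inch 'ROWS'. ROWS is JSON, a list of rows, each a list of 5 numbers: the closure, from 0 (fully open) to 1 (shut), then the shift along the world's x, y, z in m, then the turn about the world's z in degrees. A call has 1 to 20 rows; each row is the pose to reach, as a shift and turn from the pose commanded when the call began; what a row does not reach only later rows make up. A row lasts 1/10 s, in which the tool goes at most 50 mm and 8.59 degrees, less where a joint would pass 70% of its speed; a pose out of reach is approached as far as the arm can. A call with a gripper value outside its range is refused whole. The fingers move at their own pace and stop on an object; the grip force is fixed at half the most. Time passes only in rows, so rows that repeat a pose let the fingers close. It gives the time, the measured TCP pose, the force and the opening at its end, in the units of the state.
- r.read_state(): the state, without advancing time (a new reading comes with each control period).
- r.grab_frame(name): name is "scene" or "top" or "wrist"; returns a dict with "pixels" (420x560x3 uint8, red, green, blue), "vertical_fov" (degrees; the focal length in pixels is half the picture's height over the tangent of half this angle, whatever the lens; pixels are square), "cx", "cy" (the principal point, pixels), "R" (3x3) and "t" (3): a world point X has camera coordinates R X + t. Camera axes: x right, y down, z forward; pixel columns grow to the right and rows downward; lengths in mm; the calibration is good to about 2 mm. The wrist camera is an equidistant fisheye: a pixel r from the principal point sees the ray r / f radians off the axis. A picture is of the moment at which its call begins. There is no depth.
- r.job_done(): hands the job in, once; it reports no verdict.
Trained networks look in the newest picture that a camera, given by its name, has taken for a name from the list of things; names that differ only in an ending like _2 or _b are one class to them, and where a whole thing is asked for, a point or a joint stands for the part that bears it (a point fixed in the world has none). Each returns a list of dicts, best first, with "score" (0 to 1); they miss things now and then, are a little off and sometimes report something else, mostly with a low value. They report only what shows in the picture. A call takes as long as a camera call. They do not tell look-alikes from the thing itself.
- r.search_frame(camera, query): "bbox" ([centre column, centre row, width, height] in pixels, round what is visible of it).
- r.pinpoint(camera, query): "at" ([row, column] in pixels: a listed point, or the origin of a listed thing).
The state is a dict: "time": time; "joint_positions": joint angles; "dq": joint speeds; "joint_torque": joint torques, N m; "tcp_pos": TCP position; "tool_rot": TCP orientation; "wrist_force": force on the tool from outside, world axes, zero at the start; "moment": the same for the moment, N m; "opening": finger opening in mm.
Only numpy, scipy, OpenCV 4.12 (cv2) and the standard library are available. Lean on these libraries where they do the work, as an engineer would, in place of code of your own. Each camera call takes 0.05 s, during which the arm holds its last target.

TASK

The blue battery pack is too wide and heavy to pick up: walk it forward, upright, by pushing the two black rubber bumpers on its near corners low down and in turn, until its far face butts squarely against the near edge of the black charging mat, never letting it swing more than about 15 degrees out of square with the mat. Then push its top edge so that it tips over the mat's edge and lies flat on its back on the mat, panel facing up, squarely between the two yellow lines, and let go. Do not touch the control panel, and leave the bottle, jar and slide box as they stand.

Things in the scene. Friction and masses are not known exactly. Their poses are not given: they have to be found in the camera images.
- pack: Battery pack: upright blue case 90 mm deep (its x), 180 wide (its y), 160 tall (its z), 0.75 to 1 kg. Origin at the centre of its underside; x points from its near (panel) face to its far face, towards the mat; z up as it stands. A grey lip along the top of the near face (full width, heights 135 to 160 mm) stands 18 mm out, so a tool must be tilted to push under it.
- panel: Control panel on the middle of the pack's near face: black plate 100 mm wide, 85 mm tall (20 to 105 mm above the pack's underside), 6 mm proud, with two knobs 6 mm farther out. Not to be touched. Origin at the middle of its back, 62.5 mm above the pack's underside, axes as the pack's.
- bumper_left (a point): Push point on the outer face of the left (+y of the pack) bumper, 40 mm above the underside. The bumper is a vertical black strip 58 to 90 mm from the pack's middle, 2 to 132 mm high, 6 mm proud of the near face. Pushed below about 60 mm, this corner slides ahead and the pack turns about a point near its other side; higher pushes tend to tip it.
- bumper_right (a point): The same on the right (-y of the pack) bumper; the two push points are 148 mm apart.
- far_foot_left (a point): Bottom corner of the pack at its far face, left (+y) end. Axes as the pack's.
- far_foot_right (a point): Bottom corner of the pack at its far face, right (-y) end.
- lip (a point): Middle of the near face of the grey lip, 147.5 mm above the underside, 63 mm on the near side of the pack's middle: where to push to tip it. Once it butts the mat, it must be turned about 40 degrees past upright before it falls over by itself.
- pack_center (a point): Centre of the pack's case, 80 mm above the underside.
- mat: The charging mat: fixed black rubber slab 12 mm thick, 280 mm wide (its y), 220 mm deep (its x). Origin on the bench at the middle of its near edge; x points away from that edge over the mat, y along the edge, z up. Its vertical near edge is the stop. Two yellow lines run along x, 125 mm either side of the middle.
- mat_edge (a point): Middle of the top of the mat's near edge, 12 mm above the bench: about this line the pack tips.
- reagent: Amber bottle, 52 mm across, 120 mm tall, standing loose. Origin at the centre of its underside.
- slide_box: Green slide box 85 x 60 x 35 mm, lying loose. Origin at the centre of its underside.
- jar: Clear jar with an orange cap, 60 mm across, 75 mm tall, standing loose. Origin at the centre of its underside.
Mind the look-alikes: they are no part of the job. Several things look just like the pack: the one meant starts farthest from the robot's base.

How it is judged (in metres and radians):
On the way:
1. the pack stands upright with both ends of its far face against the mat's near edge (within 8 mm) (x of each of far_foot_left, far_foot_right in the frame of mat above -0.008 m and angle between pack's own z axis and vertical below 0.08 rad), for 0.2 s.
At the end, for the whole second after the job is handed in: The pack lies still, flat on its back on the mat (within 8 degrees), panel up, within 11 degrees of square to the mat, its centre within 45 mm of the mat's middle line and 25 to 130 mm in from the near edge (angle between pack's own x axis and vertical above 3 rad and angle between the y axis of pack and the y axis of mat, either way round below 0.2 rad and y of pack_center in the frame of mat between -0.045 and 0.045 m and x of pack_center in the frame of mat between 0.025 and 0.13 m and z of pack_center in the frame of mat below 0.065 m and linear speed of pack below 0.01 m/s and angular speed of pack below 0.05 rad/s); the robot touches nothing.
It fails at once if the control panel is touched (over 1 N) (contact force between any of the arm, the fingers and panel above 1 N).
It fails at once if the pack swings more than 20 degrees out of square with the mat (angle between the y axis of pack and the y axis of mat, either way round above 0.35 rad).
It fails at once if the amber bottle is shifted more than 20 mm or tipped (distance of reagent from where it was at the start of the episode above 0.02 m or angle between reagent's own z axis and vertical above 0.3 rad).
It fails at once if the slide box is shifted more than 20 mm or tipped (distance of slide_box from where it was at the start of the episode above 0.02 m or angle between slide_box's own z axis and vertical above 0.3 rad).
It fails at once if the jar is shifted more than 20 mm or tipped (distance of jar from where it was at the start of the episode above 0.02 m or angle between jar's own z axis and vertical above 0.3 rad).
It also fails if it takes over 64 s, if anything falls off the work surface, if the arm or the gripper's body presses on something with over 40 N, if the wrist force passes 120 N, or if a joint passes its speed limit or range.

## Working session

There is one attempt and no reset: what is moved stays moved. The work goes in short steps, Python scripts to look and compute and a shell command to move; the robot and the scene stay as the last step left them, time stands still between calls to the robot, and variables do not carry over. Pictures are saved under pics/ and viewed, and the job is handed in when it is done.

```bash
ls; mkdir -p pics; python3 - <<'E'
from workcell import r
import cv2
for c in ["scene","top","wrist"]:
    f=r.grab_frame(c); cv2.imwrite(f"pics/{c}0.png",f["pixels"][:,:,::-1])
    print(c,f["vertical_fov"],f["cx"],f["cy"],f["R"],f["t"])
s=r.read_state();print(s)
E
```

```text
pics
scene 52.962797185873555 280.57874756272173 215.58194375492891 [[-0.00771104  0.99987737  0.01363014]
 [ 0.75720284  0.01474129 -0.65301344]
 [-0.65313429  0.00528537 -0.75722366]] [ -24.12991205 -268.85361596 1449.64026262]
top 56.42185881989854 276.941770218827 210.4604867655382 [[-0.02377781 -0.99971165  0.00335282]
 [-0.98832688  0.02300194 -0.15060174]
 [ 0.15048119 -0.00689466 -0.98858883]] [  27.32882172  475.46947908 1020.70720482]
wrist 65.70646984690485 276.4021912227774 216.42928265509124 [[ 0.40808783  0.91293928 -0.0024901 ]
 [ 0.87723431 -0.39136926  0.27801092]
 [ 0.25283254 -0.11563727 -0.96057469]] [-674.26845261  -32.91663076  391.60209024]
{'time': 0.15, 'joint_positions': array([-1.17990583,  0.46928841, -0.04856332,  1.53341709,  0.02411267,
        1.140974  , -0.08228022]), 'dq': array([ 7.34243233e-06, -1.05241718e-03,  2.00441459e-03, -4.25654835e-03,
       -1.69867135e-03, -4.31370384e-05, -3.32041265e-04]), 'joint_torque': array([-3.61547091e-04, -5.08425844e+01, -8.08611489e-02, -2.36418897e+01,
       -6.12404128e-02,  3.56547895e-02,  1.24121170e-04]), 'tcp_pos': array([274.92990231, 615.97983331, 221.71968946]), 'tool_rot': array([[-9.13183497e-01,  4.07548284e-01, -5.45888937e-04],
       [ 4.07548643e-01,  9.13182429e-01, -1.39837209e-03],
       [-7.14079611e-05, -1.49944661e-03, -9.99998873e-01]]), 'wrist_force': array([-0.63910343, -0.73475697,  0.22413003]), 'moment': array([-0.00191707,  0.01952196, -0.06507784]), 'opening': 87.25949079215152}
```

View pics/scene0.png

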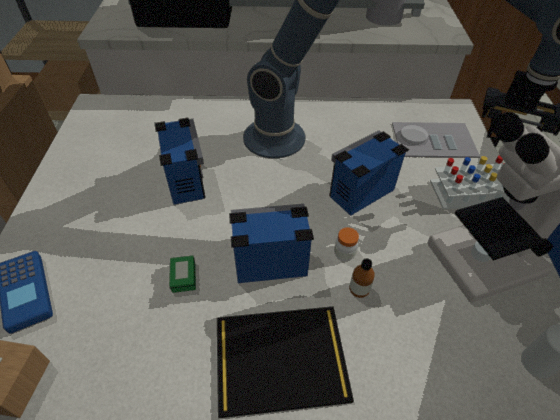

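View pics/top0.png

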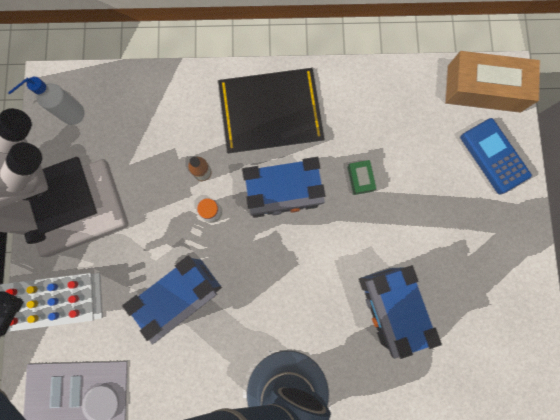

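View pics/wrist0.png

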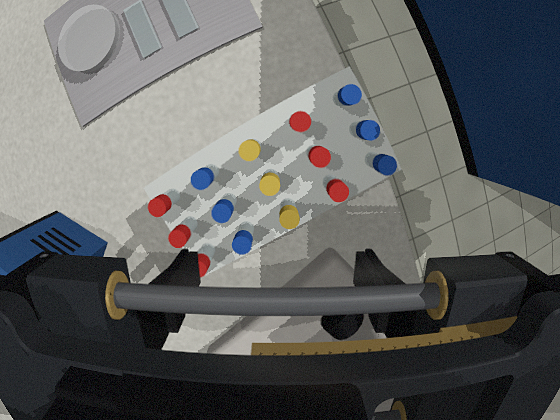

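The pack candidates in the top view are at about (285,187), (172,300) and (400,312). The first is farthest from the base (285,400) and stands before the mat, so it fits. I'll localise everything and confirm it in a crop.

```bash
cat > h.py <<'E'
from workcell import r
import numpy as np, cv2
from scipy.optimize import least_squares
_c={}
def frame(c):
    f=r.grab_frame(c); f["R"]=np.array(f["R"]);f["t"]=np.array(f["t"]); _c[c]=f; return f
def ff(f): return 210/np.tan(np.radians(f["vertical_fov"])/2)
def proj(f,X):
    P=f["R"]@np.asarray(X,float)+f["t"]; k=ff(f); return np.array([f["cx"]+k*P[0]/P[2],f["cy"]+k*P[1]/P[2]])
def onz(f,u,v,z):
    d=f["R"].T@np.array([(u-f["cx"])/ff(f),(v-f["cy"])/ff(f),1]); o=-f["R"].T@f["t"]
    return o+d*(z-o[2])/d[2]
def pts(c,q,z,n=4):
    f=_c[c]
    for d in r.pinpoint(c,q)[:n]:
        row,col=d["at"]; print(c,q,"s%.2f px(%.0f,%.0f)"%(d["score"],col,row),onz(f,col,row,z).round(0)[:2])
E
python3 - <<'E'
from h import *
print("gpo",r.grip_point_offset)
for c in ["scene","top"]:
    frame(c)
    for q,z in [("mat",0),("mat_edge",12),("pack",0),("lip",147.5),("bumper_left",40),("bumper_right",40),("far_foot_left",0),("far_foot_right",0),("pack_center",80),("reagent",0),("jar",0),("slide_box",0)]: pts(c,q,z)
a=_c["top"]["pixels"][50:240,170:400]; b=_c["scene"]["pixels"][190:420,180:400]
import h
cv2.imwrite("pics/ct.png",cv2.resize(a,None,fx=3.4,fy=3.1,interpolation=2)[:,:,::-1])
cv2.imwrite("pics/cs.png",cv2.resize(b,None,fx=2.6,fy=2.6,interpolation=2)[:,:,::-1])
E
```

```text
gpo 18.700000000000003
scene mat s0.87 px(276,316) [672.  17.]
scene mat s0.35 px(268,264) [524.  -4.]
scene mat_edge s0.64 px(274,313) [671.  15.]
scene mat_edge s0.54 px(360,292) [610. 225.]
scene pack s0.59 px(364,195) [268. 280.]
scene pack s0.57 px(270,265) [527.   0.]
scene lip s0.86 px(263,208) [459. -17.]
scene lip s0.82 px(354,142) [199. 233.]
scene lip s0.74 px(198,141) [ 204. -212.]
scene bumper_left s0.77 px(207,185) [ 275. -190.]
scene bumper_left s0.64 px(308,274) [580.  96.]
scene bumper_right s0.79 px(338,182) [252. 198.]
scene far_foot_left s0.92 px(396,190) [246. 378.]
scene far_foot_left s0.85 px(172,204) [ 316. -293.]
scene far_foot_left s0.67 px(306,276) [559.  94.]
scene far_foot_left s0.19 px(189,276) [ 564. -207.]
scene far_foot_right s0.91 px(236,281) [577. -86.]
scene far_foot_right s0.57 px(350,217) [355. 229.]
scene pack_center s0.70 px(365,173) [256. 271.]
scene pack_center s0.68 px(266,247) [526.  -9.]
scene reagent s0.79 px(359,289) [594. 226.]
scene jar s0.86 px(346,253) [483. 204.]
scene slide_box s0.88 px(184,277) [ 566. -219.]
top mat s0.95 px(276,1
[... 190 characters left out ...]
 px(378,319) [ 199. -211.]
top lip s0.64 px(287,209) [462.  -7.]
top bumper_left s0.91 px(259,216) [462.  64.]
top bumper_left s0.88 px(366,282) [ 280. -211.]
top bumper_left s0.72 px(277,146) [655.  12.]
top bumper_right s0.87 px(212,293) [261. 189.]
top bumper_right s0.80 px(383,342) [ 129. -246.]
top bumper_right s0.78 px(311,206) [485. -77.]
top far_foot_left s0.67 px(391,268) [ 314. -293.]
top far_foot_right s0.66 px(198,261) [347. 235.]
top reagent s0.87 px(204,173) [594. 220.]
top jar s0.70 px(210,214) [475. 202.]
top slide_box s0.91 px(360,180) [ 562. -222.]Traceback (most recent call last):
  File "<stdin>", line 6, in <module>
NameError: name '_c' is not defined. Did you mean: 'c'?
```

```bash
python3 - <<'E'
from h import *
import h
frame("scene");frame("top")
a=h._c["top"]["pixels"][50:240,170:400]; b=h._c["scene"]["pixels"][190:420,180:400]
cv2.imwrite("pics/ct.png",cv2.resize(a,None,fx=3,fy=3,interpolation=2)[:,:,::-1])
cv2.imwrite("pics/cs.png",cv2.resize(b,None,fx=2.6,fy=2.6,interpolation=2)[:,:,::-1])
E
```

```text
(no output)
```

View pics/ct.png

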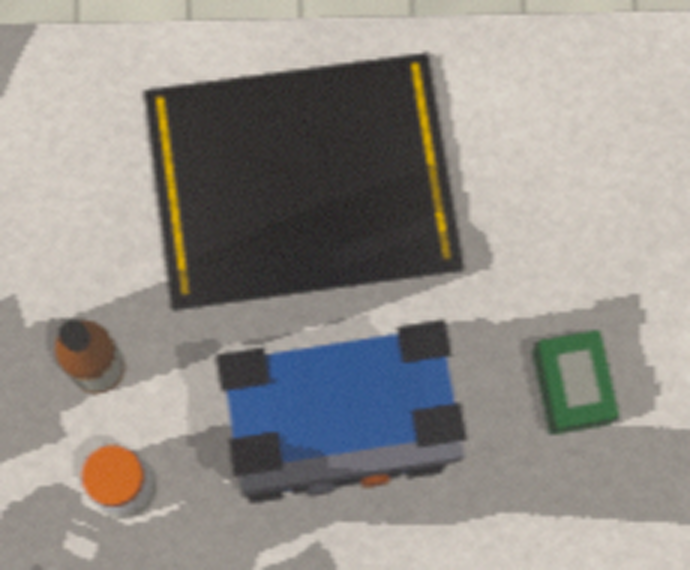

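View pics/cs.png

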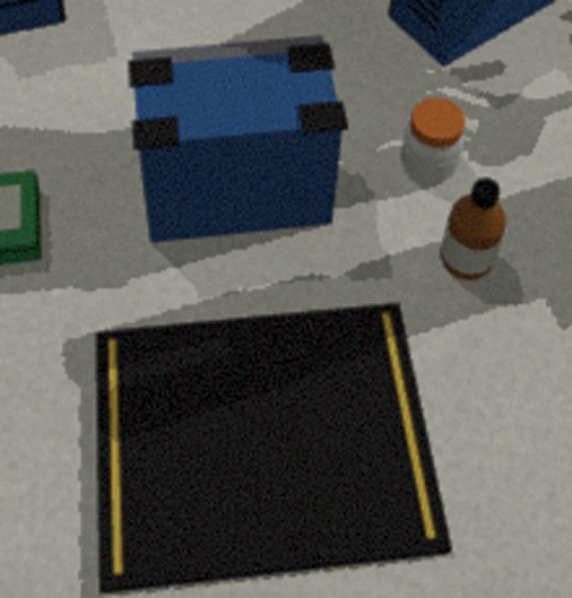

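```bash
cat >> h.py <<'E'
def fit(obs,x0):
    # obs: (frame,(u,v),(local xyz)); fits x,y,yaw
    def e(p):
        c,s=np.cos(p[2]),np.sin(p[2]); o=[]
        for f,uv,l in obs:
            X=[p[0]+c*l[0]-s*l[1],p[1]+s*l[0]+c*l[1],l[2]]; o+=list(proj(f,X)-np.array(uv))
        return np.array(o)
    q=least_squares(e,x0); return q.x,np.abs(q.fun).max()
E
python3 - <<'E'
from h import *
S=frame("scene");T=frame("top")
tc=lambda u,v:(u/3+170,v/3+50); sc=lambda u,v:(u/2.6+180,v/2.6+190)
mat=[((0,140,12),tc(172,308),sc(398,304)),((0,-140,12),tc(462,270),sc(98,332)),((220,140,12),tc(145,92),sc(448,550)),((220,-140,12),tc(428,55),sc(102,591))]
for n,o in [("T",[(T,a,l) for l,a,b in mat]),("S",[(S,b,l) for l,a,b in mat]),("B",[(T,a,l) for l,a,b in mat]+[(S,b,l) for l,a,b in mat])]:
    p,m=fit(o,[660,14,.1]); print("mat",n,p[:2].round(1),np.degrees(p[2]).round(2),m)
M=p
pk=[(S,sc(152,240),(45,-90,0)),(S,sc(332,222),(45,90,0))]
p,m=fit(pk,[527,0,.1]);print("pack feet",p[:2],np.degrees(p[2]),m)
pk2=[(T,tc(218,353),(47,92,162)),(T,tc(448,320),(47,-92,162)),(S,sc(132,130),(47,-92,162)),(S,sc(347,108),(47,92,162))]
pk2=[(T,tc(218,353),(47,92,162)),(T,tc(448,320),(47,-92,162))]
p2,m=fit(pk2,[527,0,.1]);print("caps",p2,np.degrees(p2[2]),m)
P,m=fit(pk+pk2,[527,0,.1]);print("all",P,np.degrees(P[2]),m)
R=np.array([[np.cos(M[2]),np.sin(M[2])],[-np.sin(M[2]),np.cos(M[2])]])
print("pack in mat",R@(P[:2]-M[:2]))
E
```

```text
mat T [663.1  14.6] 6.51 0.7128451170205494
mat S [668.7  17.8] 6.78 1.7146355192411988
mat B [666.7  16.6] 6.7 1.8926029214828475
pack feet [523.84464664   4.04264308] 7.6288337086048434 0.345142282880488
caps [ 5.28069100e+02 -1.62960833e+00  1.23729010e-01] 7.089150074078211 0.7282234270653589
all [5.26297907e+02 1.16945498e+00 1.25400950e-01] 7.1849451898786345 1.89485145026822
pack in mat [-141.28067677    1.06784966]
```

```bash
python3 -m inch '[[0,0.013,-0.048,0,4],[0,0.026,-0.096,0,8],[0,0.038,-0.144,0,12],[0,0.051,-0.193,0,16],[0,0.064,-0.241,0,20],[0,0.076,-0.289,0,24],[0,0.089,-0.337,0,28],[0,0.102,-0.385,0,31],[0,0.114,-0.433,0,31],[0,0.127,-0.482,0,31],[0,0.140,-0.530,0,31],[0,0.152,-0.578,0,31],[0,0.165,-0.626,0,31],[0,0.165,-0.626,0,31],[0,0.165,-0.626,0,31]]'
```

```text
time: 3.15
tcp_pos: [440.1, -10.3, 222.7]
tool_rot: [[-0.993, -0.118, 0.0], [-0.118, 0.993, 0.0], [-0.0, 0.0, -1.0]]
wrist_force: [-0.0, 1.2, -1.1]
opening: 87.1
```

```bash
python3 - <<'E'
from h import *
for c in ["scene","top","wrist"]:
    f=frame(c); cv2.imwrite(f"pics/{c}1.png",f["pixels"][:,:,::-1])
print(r.read_state()["joint_positions"])
E
```

```text
[-0.33361719  0.07406793  0.27269653  2.0733723  -0.02433951  0.99723669
  1.64661225]
```

View pics/scene1.png

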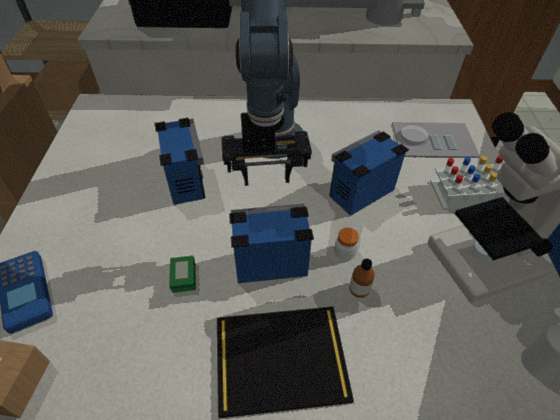

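View pics/wrist1.png

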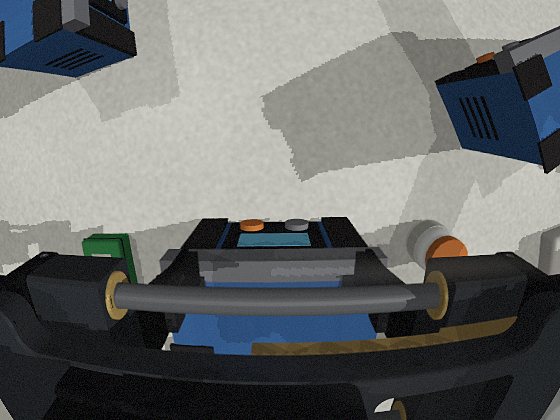

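View pics/top1.png

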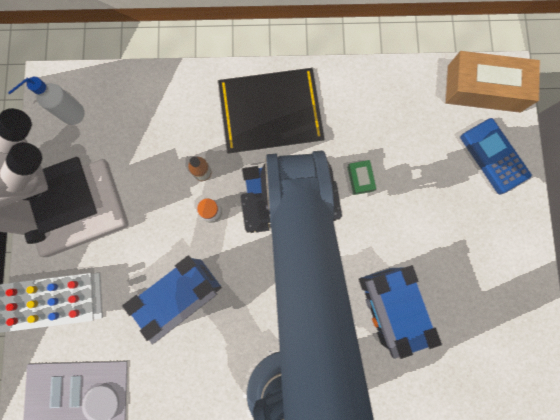

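Wrist view: the panel face is ahead, with knobs at about (252,226) and (298,224) and the grey lip at row 268. Lowering the fingers just behind the lip, above panel height, for a gentle probing push to see whether it slides or tips.

```bash
python3 -m inch '[[0,0,0,-0.04,0],[0,0,0,-0.08,0],[0,0,0,-0.097,0],[0,0,0,-0.097,0],[0,0,0,-0.097,0]]'; python3 -m inch '[[0,0.005,0.001,0,0],[0,0.010,0.001,0,0],[0,0.012,0.001,0,0],[0,0.012,0.001,0,0]]';python3 -m inch '[[0,0.002,0,0,0],[0,0.004,0,0,0],[0,0.006,0.001,0,0],[0,0.006,0.001,0,0]]'
```

```text
time: 3.8
tcp_pos: [440.4, -8.5, 126.0]
tool_rot: [[-0.992, -0.123, 0.0], [-0.123, 0.992, 0.0], [-0.0, 0.0, -1.0]]
wrist_force: [0.6, 0.4, -0.3]
opening: 87.5
time: 4.2
tcp_pos: [451.8, -8.4, 125.8]
tool_rot: [[-0.993, -0.121, -0.001], [-0.121, 0.993, 0.0], [0.001, 0.0, -1.0]]
wrist_force: [-3.0, -0.2, 2.0]
opening: 87.0
time: 4.6
tcp_pos: [456.3, -8.0, 125.4]
tool_rot: [[-0.993, -0.121, -0.004], [-0.121, 0.993, -0.0], [0.004, 0.0, -1.0]]
wrist_force: [-5.4, -0.4, 3.9]
opening: 86.8
```

```bash
python3 - <<'E'
from h import *
f=frame("scene"); cv2.imwrite("pics/s2.png",cv2.resize(f["pixels"][130:330,180:400],None,fx=3,fy=3,interpolation=2)[:,:,::-1])
f=frame("wrist"); cv2.imwrite("pics/w2.png",f["pixels"][:,:,::-1])
E
```

```text
(no output)
```

View pics/s2.png

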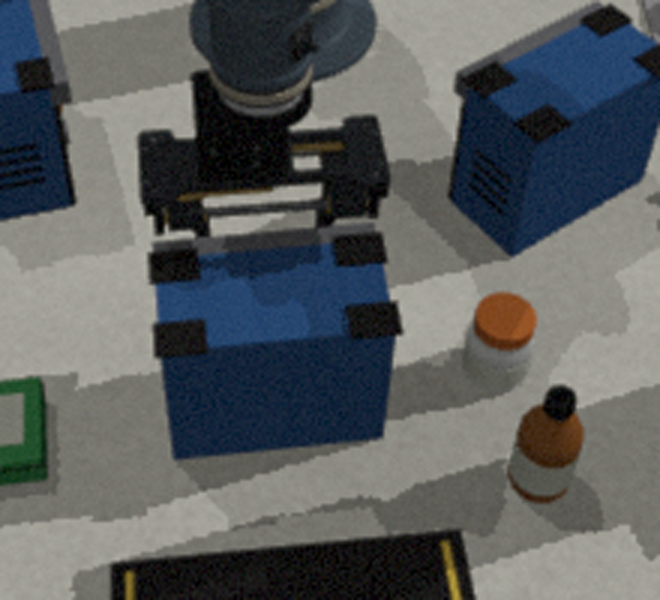

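View pics/w2.png

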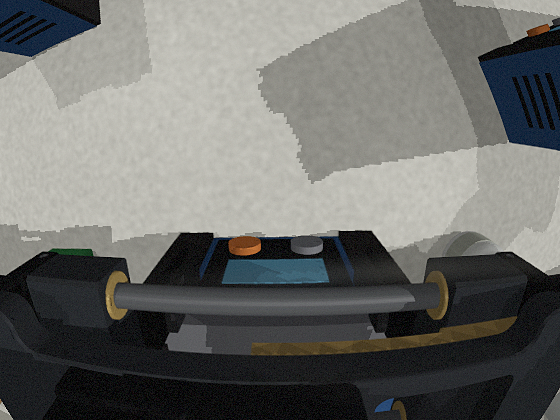

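The scene shows the feet unmoved, at (238,283) and (308,276), and the lip tipped a few mm. So a plain lip push tips it, which puts bench friction above roughly 0.48. Next I'll try pressing down on the lip top with both fingertips and dragging.

```bash
python3 -m inch '[[0,-0.008,0,0,0],[0,-0.016,0,0,0],[0,-0.016,0,0.02,0],[0,-0.016,0,0.047,0],[0,0.0,0.0,0.047,0],[0,0.014,0.002,0.047,0],[0,0.014,0.002,0.047,0],[0,0.014,0.002,0.047,0]]'; python3 -m inch '[[0,0,0,-0.005,0],[0,0,0,-0.009,0],[0,0,0,-0.011,0],[0,0,0,-0.011,0]]'
```

```text
time: 5.5
tcp_pos: [471.5, -5.5, 171.8]
tool_rot: [[-0.993, -0.121, -0.002], [-0.121, 0.993, -0.0], [0.002, -0.0, -1.0]]
wrist_force: [-1.2, -0.3, -0.1]
opening: 87.4
time: 5.9
tcp_pos: [471.5, -5.6, 161.0]
tool_rot: [[-0.993, -0.121, -0.001], [-0.121, 0.993, -0.0], [0.001, 0.0, -1.0]]
wrist_force: [-0.0, 0.2, -0.5]
opening: 87.0
```

```bash
python3 -m inch '[[0,0,0,-0.002,0],[0,0,0,-0.004,0],[0,0,0,-0.004,0]]'; python3 -m inch '[[0,0,0,-0.003,0],[0,0,0,-0.003,0]]'
```

```text
time: 6.2
tcp_pos: [472.1, -5.6, 160.3]
tool_rot: [[-0.993, -0.121, -0.0], [-0.121, 0.993, 0.001], [0.0, 0.001, -1.0]]
wrist_force: [-8.8, 0.3, 21.8]
opening: 86.8
time: 6.4
tcp_pos: [472.2, -5.6, 160.2]
tool_rot: [[-0.993, -0.121, -0.001], [-0.121, 0.993, 0.002], [0.0, 0.002, -1.0]]
wrist_force: [-17.4, 0.9, 45.5]
opening: 86.9
```

```bash
python3 -m inch '[[0,0.001,0,0,0],[0,0.002,0,0,0]]'; python3 -m inch '[[0,0.001,0,0,0],[0,0.002,0,0,0]]'; python3 -m inch '[[0,0.001,0,0,0],[0,0.003,0,0,0]]'
```

```text
time: 6.6
tcp_pos: [472.3, -5.6, 160.1]
tool_rot: [[-0.993, -0.121, -0.005], [-0.121, 0.993, 0.002], [0.005, 0.003, -1.0]]
wrist_force: [-22.7, 1.4, 52.7]
opening: 87.1
time: 6.8
tcp_pos: [472.3, -5.7, 160.1]
tool_rot: [[-0.993, -0.121, -0.009], [-0.121, 0.993, 0.002], [0.009, 0.003, -1.0]]
wrist_force: [-27.7, 1.6, 58.4]
opening: 86.8
time: 7.0
tcp_pos: [472.6, -5.6, 160.1]
tool_rot: [[-0.993, -0.119, -0.016], [-0.119, 0.993, 0.003], [0.015, 0.005, -1.0]]
wrist_force: [-36.7, 2.4, 66.7]
opening: 87.0
```

```bash
python3 -m inch '[[0,0.001,0,0.001,0],[0,0.003,0,0.003,0]]'; python3 -m inch '[[0,0.001,0,0.0,0],[0,0.003,0,0.001,0]]'
```

```text
time: 7.2
tcp_pos: [474.1, -5.6, 161.0]
tool_rot: [[-0.993, -0.117, -0.018], [-0.117, 0.993, 0.003], [0.018, 0.005, -1.0]]
wrist_force: [-28.9, 3.5, 43.4]
opening: 86.7
time: 7.4
tcp_pos: [475.5, -5.5, 161.7]
tool_rot: [[-0.993, -0.117, -0.022], [-0.117, 0.993, 0.003], [0.022, 0.006, -1.0]]
wrist_force: [-33.3, 4.3, 52.7]
opening: 86.9
```

Pressing and dragging also tips it: z rises 0.5 mm per mm of travel. With the tool held vertical, pushing forward at the lip can't slide the pack. Sideways it can't tip, though. So I'll push diagonally on its ends with both fingers flat against the side, using finger friction for the forward part, and alternate sides. First I'll lift off and move to the left side.

```bash
python3 -m inch '[[0,-0.002,0,0.003,0],[0,-0.005,0,0.02,0],[0,-0.005,0.01,0.06,0],[0.2,0.0,0.04,0.065,-8],[0.2,0.01,0.08,0.065,-16],[0.2,0.02,0.11,0.065,-24],[0.2,0.03,0.14,0.065,-32],[0.2,0.03,0.14,0.065,-40],[0.2,0.03,0.14,0.065,-48],[0.2,0.03,0.14,0.065,-56],[0.2,0.03,0.14,0.065,-64],[0.2,0.03,0.14,0.065,-72],[0.2,0.03,0.14,0.065,-80],[0.2,0.03,0.14,0.065,-88],[0.2,0.03,0.14,0.065,-90],[0.2,0.03,0.14,0.065,-90],[0.2,0.03,0.14,0.065,-90]]'
python3 - <<'E'
from h import *
for c in ["scene","top"]:
    f=frame(c); cv2.imwrite(f"pics/{c}3.png",f["pixels"][:,:,::-1])
f=frame("scene"); cv2.imwrite("pics/s3.png",cv2.resize(f["pixels"][130:330,180:400],None,fx=3,fy=3,interpolation=2)[:,:,::-1])
print(r.read_state()["joint_positions"])
E
```

```text
time: 9.1
tcp_pos: [515.0, 134.5, 223.6]
tool_rot: [[-0.122, 0.993, 0.0], [0.993, 0.122, 0.0], [0.0, 0.0, -1.0]]
wrist_force: [-0.3, 0.8, 1.1]
opening: 69.6
[-0.68770059  0.24140862  0.42411101  1.89046925 -0.11491829  1.0332022
 -0.09376743]
```

View pics/s3.png

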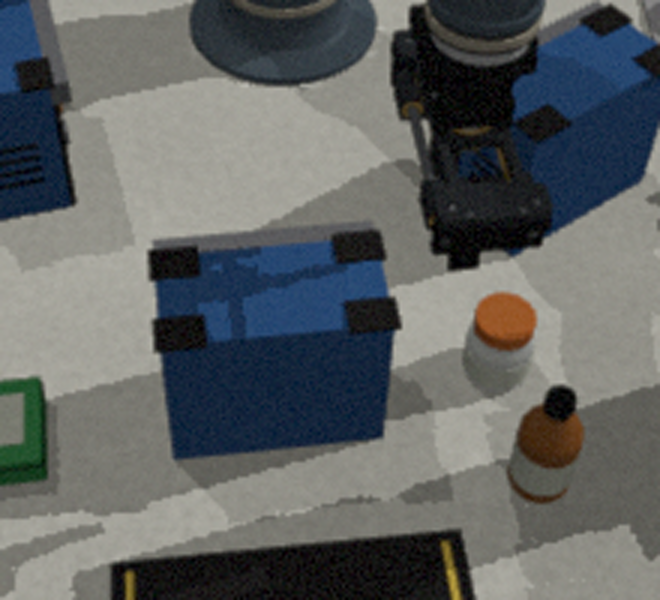

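View pics/top3.png

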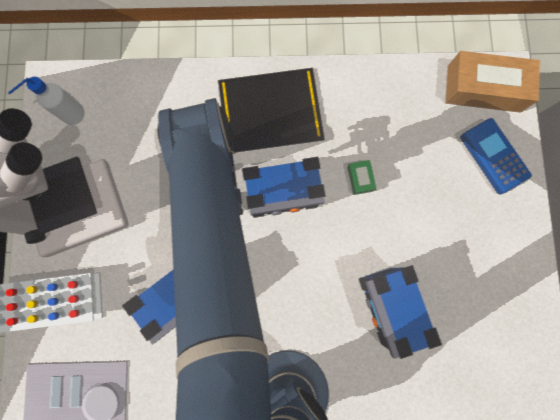

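The top view shows the pack at (284,187), unmoved. Descending beside its left end.

```bash
python3 -m inch '[[0.2,-0.012,-0.008,0,0],[0.2,-0.012,-0.008,-0.05,0],[0.2,-0.012,-0.008,-0.1,0],[0.2,-0.012,-0.008,-0.122,0],[0.2,-0.012,-0.008,-0.122,0],[0.2,-0.012,-0.008,-0.122,0]]'; python3 -m inch '[[0.2,0.001,-0.008,0,0],[0.2,0.002,-0.016,0,0],[0.2,0.003,-0.024,0,0],[0.2,0.003,-0.024,0,0]]'
```

```text
time: 9.85
tcp_pos: [503.2, 126.0, 102.2]
tool_rot: [[-0.121, 0.993, 0.0], [0.993, 0.121, -0.0], [-0.0, 0.0, -1.0]]
wrist_force: [-0.1, -0.3, 0.5]
opening: 69.5
time: 10.25
tcp_pos: [506.8, 100.8, 102.5]
tool_rot: [[-0.118, 0.993, 0.002], [0.993, 0.118, 0.0], [0.0, 0.002, -1.0]]
wrist_force: [-0.9, 0.2, -0.7]
opening: 70.1
```

```bash
python3 -m inch '[[0.2,0.002,-0.003,0,0],[0.2,0.005,-0.006,0,0],[0.2,0.007,-0.0095,0,0],[0.2,0.0095,-0.0125,0,0],[0.2,0.0095,-0.0125,0,0]]'
```

```text
time: 10.75
tcp_pos: [514.5, 92.7, 101.7]
tool_rot: [[-0.121, 0.993, -0.003], [0.993, 0.121, 0.004], [0.004, -0.003, -1.0]]
wrist_force: [-3.6, 6.1, 5.8]
opening: 69.6
```

```bash
python3 -m inch '[[0.2,0.002,-0.003,0,0],[0.2,0.005,-0.006,0,0],[0.2,0.007,-0.0095,0,0],[0.2,0.0095,-0.0125,0,0]]'; python3 - <<'E'
from h import *
f=frame("scene"); cv2.imwrite("pics/s4.png",cv2.resize(f["pixels"][130:330,180:400],None,fx=3,fy=3,interpolation=2)[:,:,::-1])
E
```

```text
time: 11.15
tcp_pos: [523.3, 81.0, 101.6]
tool_rot: [[-0.122, 0.993, -0.004], [0.993, 0.122, 0.005], [0.005, -0.004, -1.0]]
wrist_force: [-4.1, 7.4, 5.7]
opening: 70.0
```

View pics/s4.png

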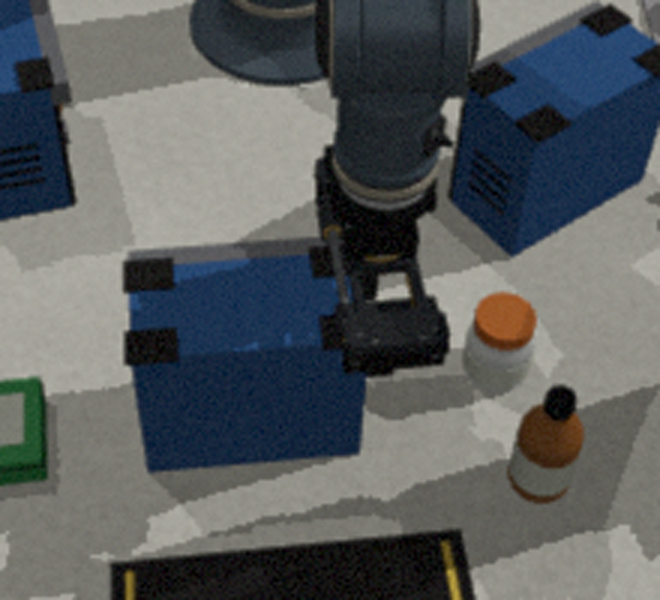

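```bash
cat >> h.py <<'E'
M=np.array([666.7,16.6,np.radians(6.7)])
def feet(uR,uL,k=3,o=(180,130),dz=0):
    f=frame("scene"); g=lambda u:(u[0]/k+o[0],u[1]/k+o[1])
    A=[onz(f,*g(u),0)[:2] for u in (uR,uL)]
    R=np.array([[np.cos(M[2]),np.sin(M[2])],[-np.sin(M[2]),np.cos(M[2])]])
    a=[R@(q-M[:2]) for q in A]; d=a[1]-a[0]
    print("footR",a[0].round(1),"footL",a[1].round(1),"len",np.hypot(*d).round(1),"yaw rel mat deg",np.degrees(np.arctan2(-d[0],d[1])).round(1))
E
python3 - <<'E'
from h import *
feet((174,458),(383,438)); feet((150,470),(360,454))
E
```

```text
footR [-95.9 -85.4] footL [-97.9  93.6] len 179.1 yaw rel mat deg 0.6
footR [ -86.3 -105.9] footL [-84.   71.8] len 177.7 yaw rel mat deg -0.7
```

```bash
python3 -m inch '[[0.2,0.005,-0.006,0,0],[0.2,0.0095,-0.0125,0,0],[0.2,0.014,-0.019,0,0],[0.2,0.019,-0.025,0,0],[0.2,0.021,-0.028,0,0]]'; python3 - <<'E'
from h import *
f=frame("scene"); cv2.imwrite("pics/s5.png",cv2.resize(f["pixels"][130:330,180:400],None,fx=3,fy=3,interpolation=2)[:,:,::-1])
E
```

```text
time: 11.8
tcp_pos: [544.9, 52.2, 101.5]
tool_rot: [[-0.121, 0.993, -0.004], [0.993, 0.121, 0.004], [0.004, -0.003, -1.0]]
wrist_force: [-4.5, 7.7, 5.5]
opening: 69.5
```

View pics/s5.png

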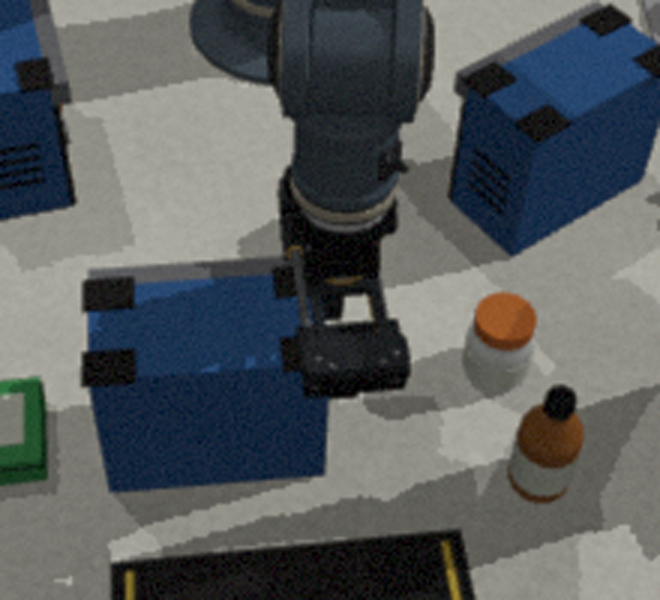

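```bash
python3 - <<'E'
from h import *
feet((110,491),(325,474))
E
```

```text
footR [ -69.5 -139.5] footL [-67.6  39.8] len 179.3 yaw rel mat deg -0.6
```

```bash
python3 -m inch '[[0.2,-0.002,0.015,0,0],[0.2,-0.002,0.025,0.02,0],[0.2,-0.002,0.025,0.07,0],[0.2,0.0,0.01,0.085,0],[0.2,0.004,-0.04,0.085,0],[0.2,0.01,-0.09,0.085,0],[0.2,0.015,-0.14,0.085,0],[0.2,0.02,-0.19,0.085,0],[0.2,0.021,-0.225,0.085,0],[0.2,0.021,-0.225,0.04,0],[0.2,0.021,-0.225,0.0,0],[0.2,0.021,-0.225,0.0,0],[0.2,0.021,-0.225,0.0,0]]'; python3 -m inch '[[0.2,-0.001,0.006,0,0],[0.2,-0.002,0.012,0,0],[0.2,-0.002,0.018,0,0],[0.2,-0.002,0.018,0,0]]'
```

```text
time: 13.2
tcp_pos: [567.4, -175.2, 101.7]
tool_rot: [[-0.122, 0.993, -0.001], [0.993, 0.122, -0.0], [-0.0, -0.001, -1.0]]
wrist_force: [0.3, -0.2, 0.8]
opening: 69.6
time: 13.6
tcp_pos: [565.8, -155.8, 102.5]
tool_rot: [[-0.123, 0.992, 0.002], [0.992, 0.123, 0.001], [0.001, 0.002, -1.0]]
wrist_force: [-0.0, -0.5, 0.1]
opening: 69.4
```

```bash
python3 -m inch '[[0.2,-0.001,0.006,0,0],[0.2,0.001,0.011,0,0],[0.2,0.003,0.015,0,0],[0.2,0.005,0.020,0,0],[0.2,0.007,0.024,0,0],[0.2,0.009,0.029,0,0],[0.2,0.011,0.034,0,0],[0.2,0.011,0.034,0,0]]'; python3 - <<'E'
from h import *
f=frame("scene"); cv2.imwrite("pics/s6.png",cv2.resize(f["pixels"][130:330,180:400],None,fx=3,fy=3,interpolation=2)[:,:,::-1])
E
```

```text
time: 14.4
tcp_pos: [575.5, -125.9, 102.0]
tool_rot: [[-0.121, 0.993, -0.001], [0.993, 0.121, -0.003], [-0.003, -0.001, -1.0]]
wrist_force: [-2.1, -5.5, 3.0]
opening: 69.5
```

View pics/s6.png

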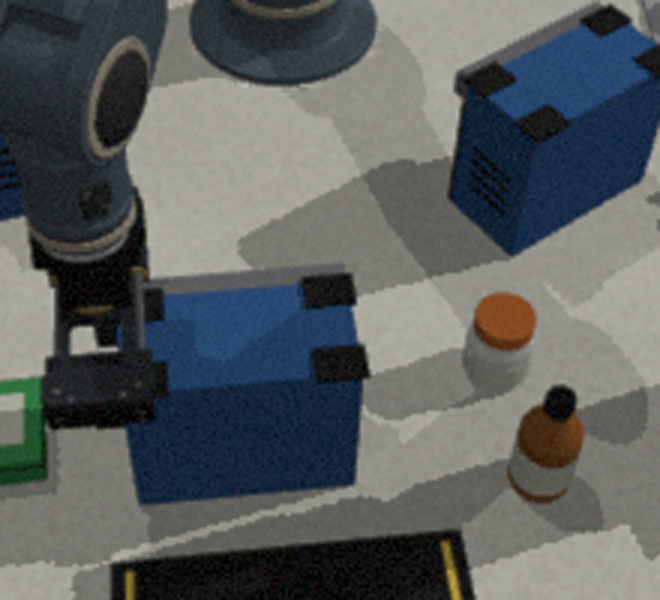

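```bash
python3 - <<'E'
from h import *
feet((140,503),(355,484))
E
python3 -m inch '[[0.2,0.002,0.0045,0,0],[0.2,0.004,0.009,0,0],[0.2,0.006,0.0135,0,0],[0.2,0.008,0.018,0,0],[0.2,0.010,0.0225,0,0],[0.2,0.012,0.027,0,0],[0.2,0.014,0.0315,0,0],[0.2,0.014,0.0315,0,0]]'; python3 - <<'E'
from h import *
f=frame("scene"); cv2.imwrite("pics/s7.png",cv2.resize(f["pixels"][130:330,180:400],None,fx=3,fy=3,interpolation=2)[:,:,::-1])
E
```

```text
footR [ -55.7 -115.1] footL [-55.5  63.6] len 178.7 yaw rel mat deg -0.1
time: 15.3
tcp_pos: [589.5, -94.7, 102.0]
tool_rot: [[-0.121, 0.993, -0.001], [0.993, 0.121, -0.004], [-0.003, -0.001, -1.0]]
wrist_force: [-1.2, -5.9, 2.8]
opening: 69.9
```

View pics/s7.png

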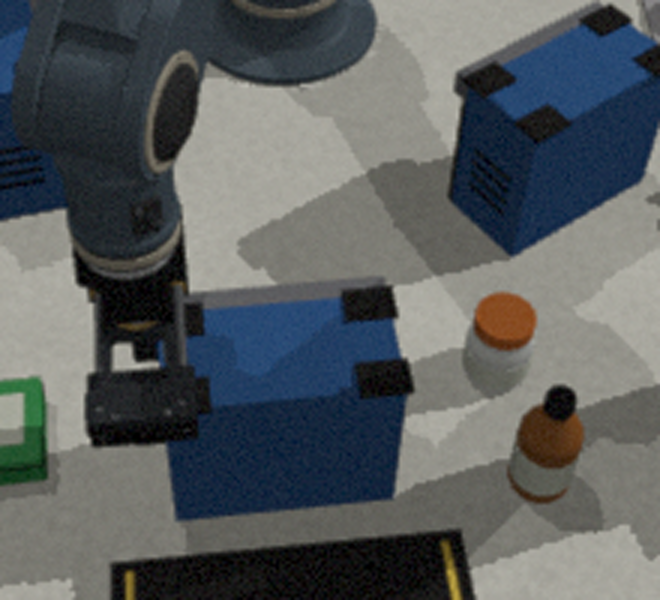

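```bash
python3 - <<'E'
from h import *
feet((177,519),(395,497))
E
python3 -m inch '[[0.2,0.002,0.0045,0,0],[0.2,0.004,0.009,0,0],[0.2,0.006,0.0135,0,0],[0.2,0.008,0.018,0,0],[0.2,0.010,0.0225,0,0],[0.2,0.012,0.027,0,0],[0.2,0.014,0.0315,0,0],[0.2,0.014,0.0315,0,0]]'; python3 - <<'E'
from h import *
f=frame("scene"); cv2.imwrite("pics/s8.png",cv2.resize(f["pixels"][130:330,180:400],None,fx=3,fy=3,interpolation=2)[:,:,::-1])
E
```

```text
footR [-37.9 -85.5] footL [-40.   94.9] len 180.4 yaw rel mat deg 0.7
time: 16.2
tcp_pos: [603.4, -63.3, 101.9]
tool_rot: [[-0.121, 0.993, -0.001], [0.993, 0.121, -0.004], [-0.003, -0.002, -1.0]]
wrist_force: [-3.1, -5.7, 3.8]
opening: 69.7
```

View pics/s8.png

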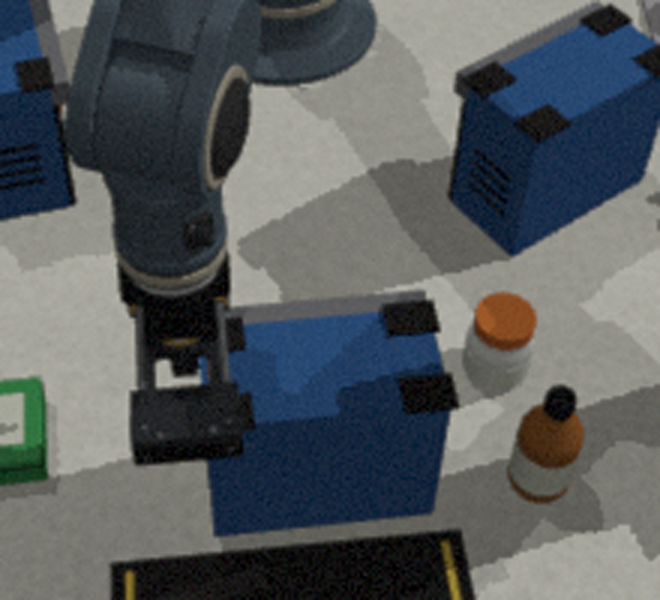

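```bash
python3 - <<'E'
from h import *
feet((216,535),(437,511))
E

```

```text
footR [-20.2 -54.8] footL [-23.6 127.2] len 182.1 yaw rel mat deg 1.1
```

```bash
python3 -m inch '[[0.2,0.002,-0.012,0,0],[0.2,0.002,-0.020,0.02,0],[0.2,0.002,-0.020,0.07,0],[0.2,0.0,0.0,0.085,0],[0.2,-0.006,0.05,0.085,0],[0.2,-0.012,0.1,0.085,0],[0.2,-0.018,0.145,0.085,0],[0.2,-0.024,0.19,0.085,0],[0.2,-0.028,0.220,0.085,0],[0.2,-0.028,0.220,0.085,0],[0.2,-0.028,0.220,0.085,0]]'; python3 - <<'E'
from h import *
f=frame("scene"); cv2.imwrite("pics/s9.png",cv2.resize(f["pixels"][130:330,180:400],None,fx=3,fy=3,interpolation=2)[:,:,::-1])
E
```

```text
time: 17.4
tcp_pos: [576.0, 159.9, 186.3]
tool_rot: [[-0.123, 0.992, -0.0], [0.992, 0.123, -0.0], [-0.0, -0.0, -1.0]]
wrist_force: [-0.1, 0.0, 0.2]
opening: 69.7
```

View pics/s9.png

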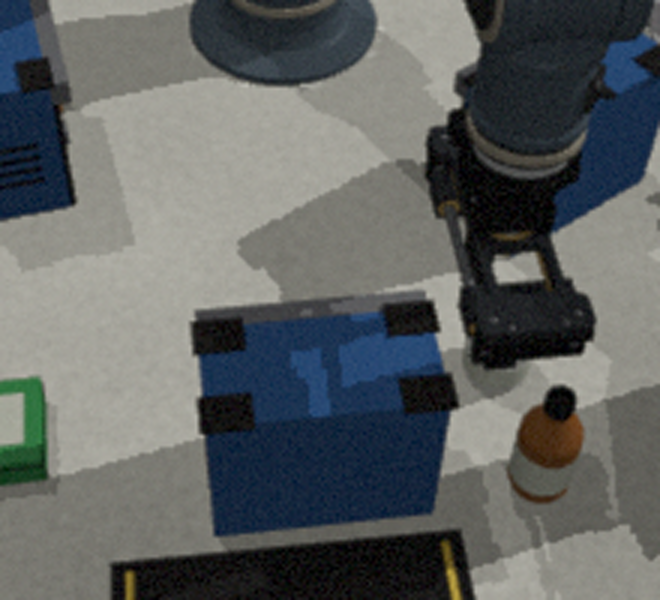

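```bash
python3 -m inch '[[0.2,0,-0.003,-0.03,0],[0.2,0,-0.003,-0.06,0],[0.2,0,-0.003,-0.084,0],[0.2,0,-0.003,-0.084,0]]'; python3 -m inch '[[0.2,0.001,-0.006,0,0],[0.2,0.003,-0.0095,0,0],[0.2,0.006,-0.0135,0,0],[0.2,0.009,-0.0175,0,0],[0.2,0.012,-0.0215,0,0],[0.2,0.015,-0.0255,0,0],[0.2,0.018,-0.0295,0,0],[0.2,0.018,-0.0295,0,0]]'; python3 - <<'E'
from h import *
f=frame("scene"); cv2.imwrite("pics/s10.png",cv2.resize(f["pixels"][130:330,180:400],None,fx=3,fy=3,interpolation=2)[:,:,::-1])
E
```

```text
time: 17.85
tcp_pos: [574.0, 153.6, 99.5]
tool_rot: [[-0.118, 0.993, -0.006], [0.993, 0.118, -0.003], [-0.002, -0.007, -1.0]]
wrist_force: [-1.2, -0.4, 0.7]
opening: 69.4
time: 18.65
tcp_pos: [593.8, 130.3, 103.6]
tool_rot: [[-0.121, 0.993, -0.001], [0.993, 0.121, 0.005], [0.005, -0.0, -1.0]]
wrist_force: [-3.3, 5.8, 5.4]
opening: 69.5
```

View pics/s10.png

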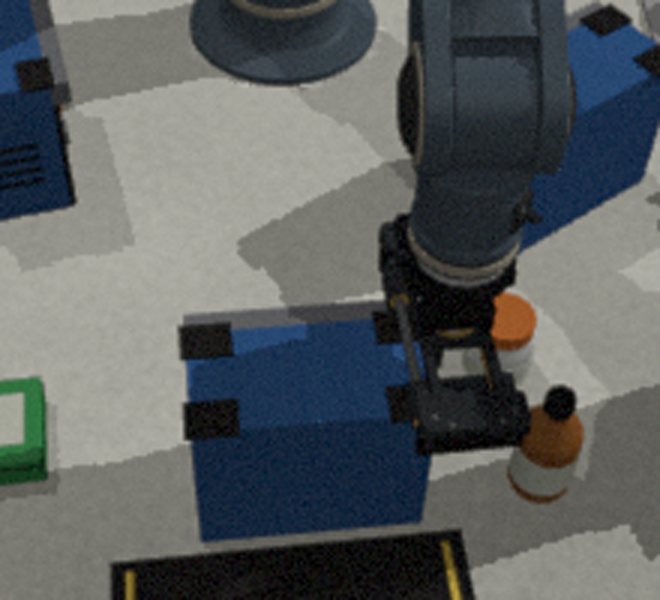

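```bash
python3 - <<'E'
from h import *
feet((202,541),(421,521))
E
python3 -m inch '[[0.2,0.003,-0.004,0,0],[0.2,0.006,-0.008,0,0],[0.2,0.009,-0.012,0,0],[0.2,0.012,-0.016,0,0],[0.2,0.012,-0.016,0,0]]'; python3 - <<'E'
from h import *
f=frame("scene"); cv2.imwrite("pics/s11.png",cv2.resize(f["pixels"][130:330,180:400],None,fx=3,fy=3,interpolation=2)[:,:,::-1])
E
```

```text
footR [-15.9 -66.4] footL [-15.8 112.6] len 178.9 yaw rel mat deg -0.0
time: 19.25
tcp_pos: [605.7, 114.2, 103.4]
tool_rot: [[-0.121, 0.993, -0.001], [0.993, 0.121, 0.005], [0.005, -0.001, -1.0]]
wrist_force: [-3.2, 5.6, 4.1]
opening: 69.5
```

View pics/s11.png

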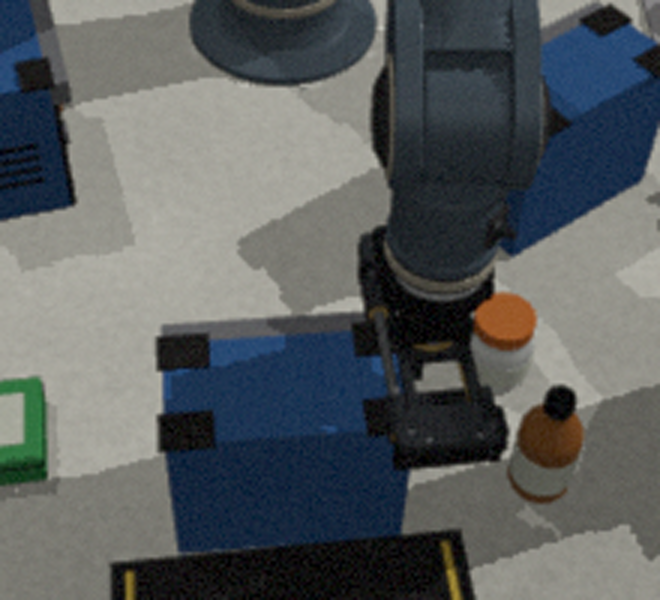

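```bash
python3 -m inch '[[0.2,0.003,-0.004,0,0],[0.2,0.006,-0.008,0,0],[0.2,0.006,-0.008,0,0]]'; python3 -m inch '[[0.2,0.003,-0.003,0,0],[0.2,0.006,-0.006,0,0],[0.2,0.006,-0.006,0,0]]'; python3 - <<'E'
from h import *
f=frame("scene"); cv2.imwrite("pics/s12.png",cv2.resize(f["pixels"][220:350,200:360],None,fx=5,fy=4.6,interpolation=2)[:,:,::-1])
E
```

```text
time: 19.6
tcp_pos: [611.7, 106.2, 103.4]
tool_rot: [[-0.121, 0.993, -0.001], [0.993, 0.121, 0.005], [0.005, -0.001, -1.0]]
wrist_force: [-2.4, 5.9, 4.8]
opening: 70.0
time: 19.9
tcp_pos: [616.7, 99.7, 102.7]
tool_rot: [[-0.121, 0.993, -0.004], [0.993, 0.121, 0.004], [0.004, -0.003, -1.0]]
wrist_force: [-4.5, 4.4, 0.9]
opening: 70.0
```

View pics/s12.png

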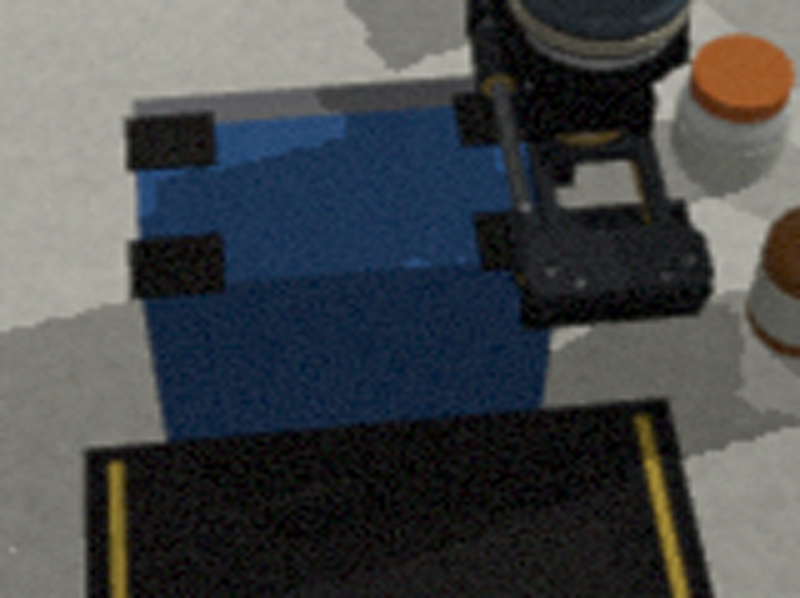

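```bash
python3 -m inch '[[0.2,0.002,-0.001,0,0],[0.2,0.005,-0.002,0,0],[0.2,0.005,-0.002,0,0]]';  python3 - <<'E'
from h import *
f=frame("scene"); cv2.imwrite("pics/s13.png",cv2.resize(f["pixels"][220:350,200:360],None,fx=5,fy=4.6,interpolation=2)[:,:,::-1])
E
```

```text
time: 20.25
tcp_pos: [621.2, 99.0, 102.6]
tool_rot: [[-0.122, 0.993, -0.004], [0.993, 0.122, 0.005], [0.006, -0.004, -1.0]]
wrist_force: [-5.0, 7.5, 2.2]
opening: 69.6
```

View pics/s13.png

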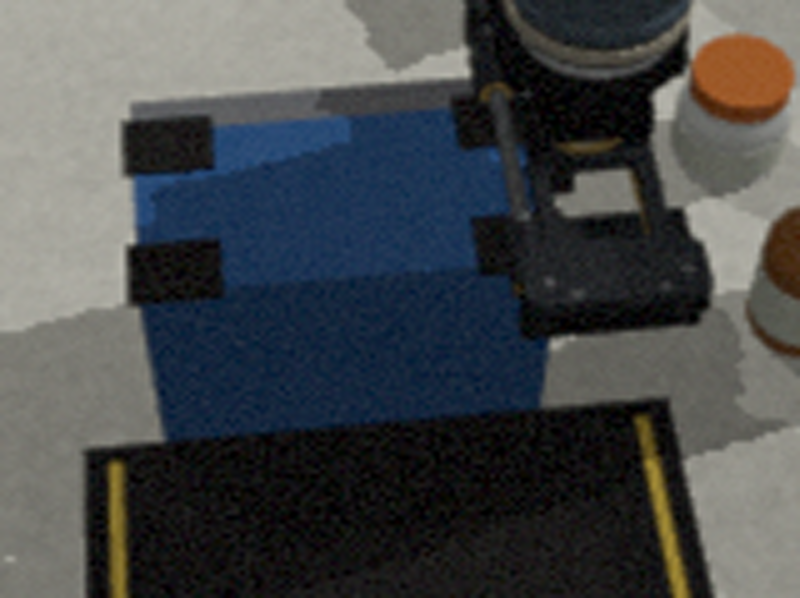

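```bash
python3 -m inch '[[0,-0.002,0.008,0,0],[0,-0.006,0.010,0.04,0],[0,-0.02,0.010,0.09,0],[0,-0.05,0.01,0.12,8],[0,-0.09,-0.02,0.12,16],[0,-0.12,-0.04,0.12,24],[0,-0.14,-0.06,0.12,32],[0,-0.14,-0.08,0.12,40],[0,-0.14,-0.1,0.12,48],[0,-0.14,-0.11,0.12,56],[0,-0.14,-0.11,0.12,64],[0,-0.14,-0.11,0.12,72],[0,-0.14,-0.11,0.12,80],[0,-0.14,-0.11,0.12,88],[0,-0.14,-0.11,0.12,90],[0,-0.14,-0.11,0.12,90],[0,-0.14,-0.11,0.12,90]]'
python3 - <<'E'
from h import *
f=frame("scene"); cv2.imwrite("pics/s14.png",cv2.resize(f["pixels"][220:350,200:360],None,fx=5,fy=4.6,interpolation=2)[:,:,::-1])
f=frame("top"); cv2.imwrite("pics/t14.png",cv2.resize(f["pixels"][60:210,190:380],None,fx=4,fy=4,interpolation=2)[:,:,::-1])
E
```

```text
time: 22.0
tcp_pos: [483.3, -15.4, 222.8]
tool_rot: [[-0.993, -0.12, 0.001], [-0.12, 0.993, -0.0], [-0.001, -0.0, -1.0]]
wrist_force: [0.5, -0.4, -1.3]
opening: 86.9
```

View pics/s14.png

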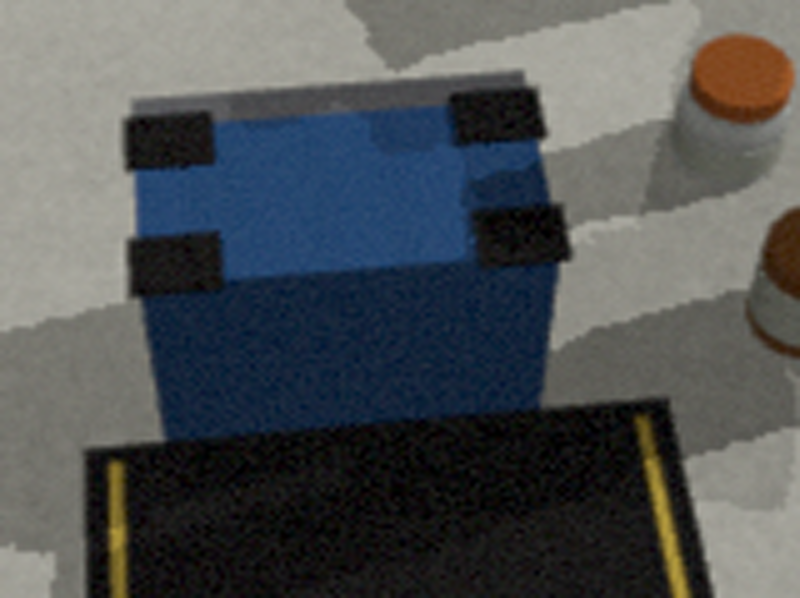

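View pics/t14.png

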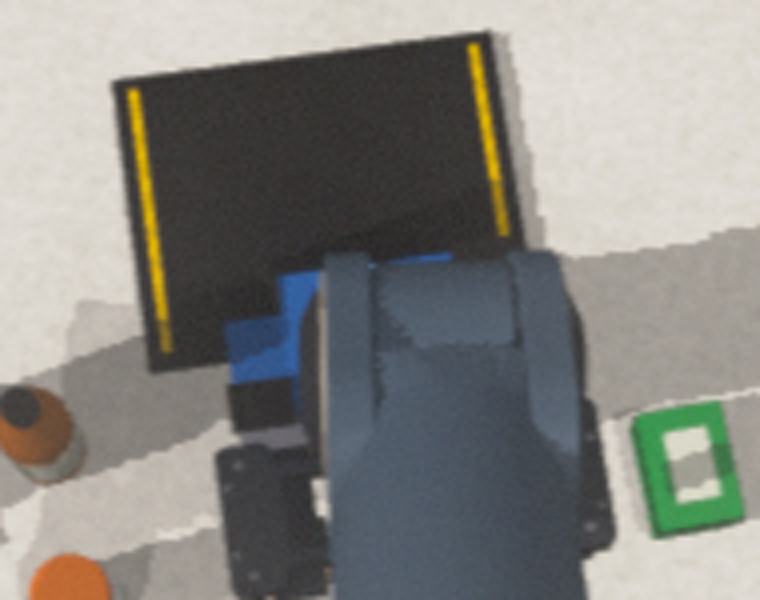

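```bash
python3 - <<'E'
from h import *
f=frame("scene")
L=[(47,-92,150),(47,92,150),(-47,-92,162),(-47,92,162)]
A=[(247.7,274),(332.3,265.7),(244,237.3),(324,230)]
B=[(226.4,284.6),(314.2,276.3),(224.6,245.9),(308,239.1)]
R=np.array([[np.cos(M[2]),np.sin(M[2])],[-np.sin(M[2]),np.cos(M[2])]])
for n,P in(("s9",A),("s14",B)):
    p,m=fit([(f,u,l) for u,l in zip(P,L)],[600,0,.12]); print(n,(R@(p[:2]-M[:2])).round(1),np.degrees(p[2]-M[2]).round(2),m)
# where mat edge top line should be & feet hidden; vertical edges of far face at mat edge occlusion
for y in (-95,85):
  for x in (0,-4,-8,-12):
    X=M[:2]+R.T@np.array([x,y]); print(y,x,proj(f,[*X,0]).round(1),proj(f,[*X,12]).round(1))
E
```

```text
s9 [-69.2  33.3] 1.1 0.6673689685434852
s14 [-47.  -10.7] 0.29 1.1616630324556922
-95 0 [235.7 317.4] [235.4 315.1]
-95 -4 [235.7 315.9] [235.3 313.5]
-95 -8 [235.6 314.4] [235.3 312. ]
-95 -12 [235.5 312.9] [235.2 310.5]
85 0 [310.2 310.5] [310.6 308.1]
85 -4 [310. 309.] [310.3 306.6]
85 -8 [309.7 307.5] [310.  305.1]
85 -12 [309.5 306.1] [309.8 303.6]
```

```bash
python3 - <<'E'
from h import *
f=frame("top")
m=np.array([663.1,14.6,np.radians(6.51)])
R=np.array([[np.cos(m[2]),np.sin(m[2])],[-np.sin(m[2]),np.cos(m[2])]])
for u in [(281,272),(452,254)]:
    X=onz(f,u[0]/4+190,u[1]/4+60,160); print((R@(X[:2]-m[:2])).round(1))
# same for initial image ct: blue far edge approx between caps (270,352),(398,336)
for u in [(270,352),(398,336)]:
    X=onz(f,u[0]/3+170,u[1]/3+50,160); print("init",(R@(X[:2]-m[:2])).round(1))
E
```

```text
[ 4.2 38.3]
[  1.4 -67.5]
init [-94.3  51.9]
init [-95.2 -52.3]
```

Top camera puts the far top edge at +1 to +4 mm past the mat edge. The scene-camera cap fit gives about 0 to −2 mm with yaw 0.3°, so it is butted and upright. Next I'll tip it at the lip, raising the fingertips along the lip's arc so they stay clear of the panel.

```bash
python3 -m inch '[[0,0.045,0.006,0,0],[0,0.052,0.007,-0.03,0],[0,0.052,0.007,-0.07,0],[0,0.052,0.007,-0.096,0],[0,0.052,0.007,-0.096,0],[0,0.052,0.007,-0.096,0]]'; python3 -m inch '[[0,0.006,0.001,0,0],[0,0.012,0.002,0,0],[0,0.018,0.002,0.001,0],[0,0.018,0.002,0.001,0]]'
```

```text
time: 22.8
tcp_pos: [535.4, -8.2, 127.0]
tool_rot: [[-0.993, -0.121, -0.0], [-0.121, 0.993, -0.0], [0.0, -0.0, -1.0]]
wrist_force: [-0.2, -0.1, 0.2]
opening: 87.3
time: 23.2
tcp_pos: [552.4, -6.1, 128.3]
tool_rot: [[-0.993, -0.12, -0.003], [-0.12, 0.993, 0.001], [0.003, 0.001, -1.0]]
wrist_force: [-4.8, 0.6, 2.5]
opening: 86.8
```

```bash
python3 -m inch '[[0,0.006,0.001,0.004,0],[0,0.011,0.001,0.008,0],[0,0.016,0.002,0.011,0],[0,0.021,0.003,0.014,0],[0,0.028,0.003,0.018,0],[0,0.034,0.004,0.021,0],[0,0.034,0.004,0.021,0]]'; python3 - <<'E'
from h import *
f=frame("scene"); cv2.imwrite("pics/s15.png",cv2.resize(f["pixels"][180:380,190:400],None,fx=3.5,fy=3,interpolation=2)[:,:,::-1])
f=frame("wrist"); cv2.imwrite("pics/w15.png",f["pixels"][:,:,::-1])
E
```

```text
time: 23.9
tcp_pos: [588.8, -2.0, 149.6]
tool_rot: [[-0.993, -0.121, 0.003], [-0.121, 0.993, -0.0], [-0.003, -0.0, -1.0]]
wrist_force: [-2.4, -0.1, 1.7]
opening: 87.3
```

View pics/s15.png

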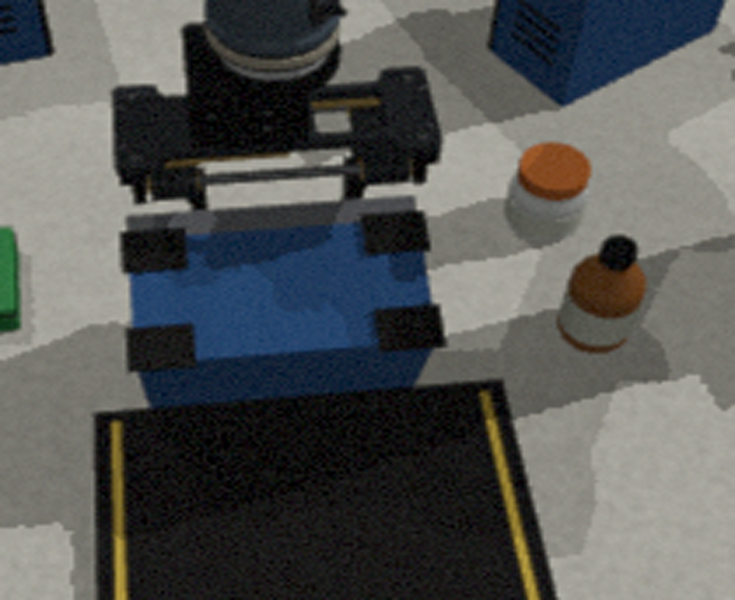

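View pics/w15.png

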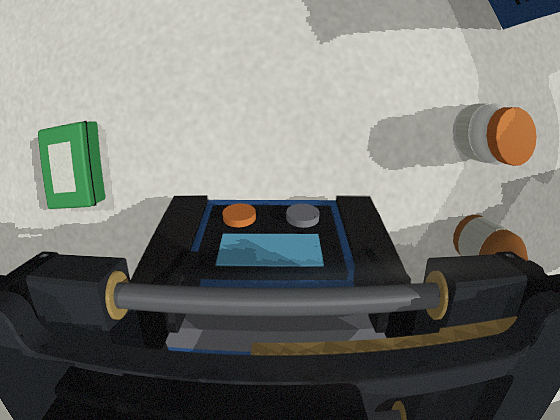

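```bash
python3 -m inch '[[0,0.006,0.001,0.003,0],[0,0.011,0.001,0.006,0],[0,0.018,0.002,0.009,0],[0,0.025,0.003,0.011,0],[0,0.032,0.004,0.013,0],[0,0.038,0.0045,0.015,0],[0,0.038,0.0045,0.015,0]]'; python3 -m inch '[[0,0.006,0.001,0.001,0],[0,0.012,0.0015,0.002,0],[0,0.018,0.002,0.003,0],[0,0.018,0.002,0.003,0]]'; python3 - <<'E'
from h import *
f=frame("scene"); cv2.imwrite("pics/s16.png",cv2.resize(f["pixels"][180:380,190:400],None,fx=3.5,fy=3,interpolation=2)[:,:,::-1])
E
```

```text
time: 24.7
tcp_pos: [626.7, 2.7, 164.0]
tool_rot: [[-0.993, -0.121, 0.002], [-0.121, 0.993, 0.0], [-0.002, -0.0, -1.0]]
wrist_force: [-0.4, -0.4, -0.3]
opening: 87.1
time: 25.1
tcp_pos: [644.3, 4.6, 166.8]
tool_rot: [[-0.993, -0.121, 0.001], [-0.121, 0.993, 0.0], [-0.001, -0.0, -1.0]]
wrist_force: [0.7, 0.3, -1.0]
opening: 87.2
```

View pics/s16.png

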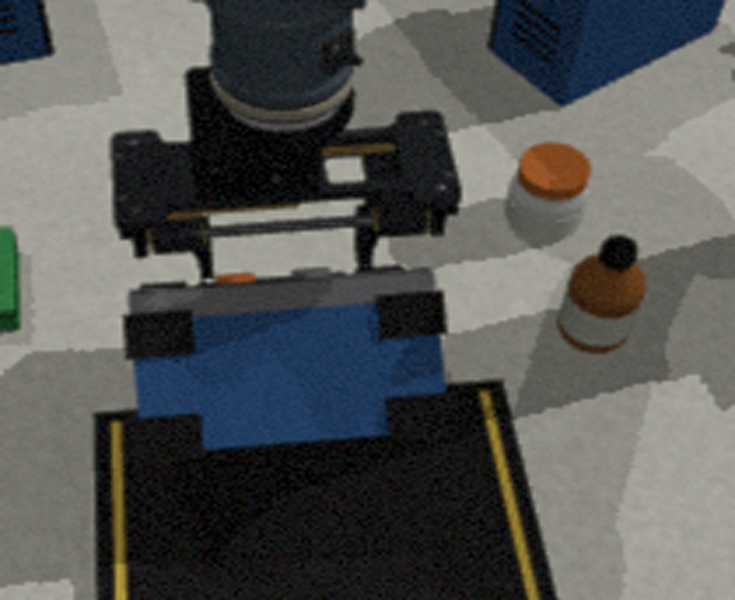

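```bash
python3 -m inch '[[0,0,0,0,0],[0,0,0,0,0]]'; python3 - <<'E'
from h import *
f=frame("scene"); cv2.imwrite("pics/s17.png",cv2.resize(f["pixels"][180:380,190:400],None,fx=3.5,fy=3,interpolation=2)[:,:,::-1])
f=frame("wrist"); cv2.imwrite("pics/w17.png",f["pixels"][:,:,::-1])
E
```

```text
time: 25.35
tcp_pos: [642.9, 4.3, 166.5]
tool_rot: [[-0.993, -0.121, -0.0], [-0.121, 0.993, 0.0], [0.0, 0.0, -1.0]]
wrist_force: [0.4, 0.1, 0.8]
opening: 87.0
```

View pics/s17.png

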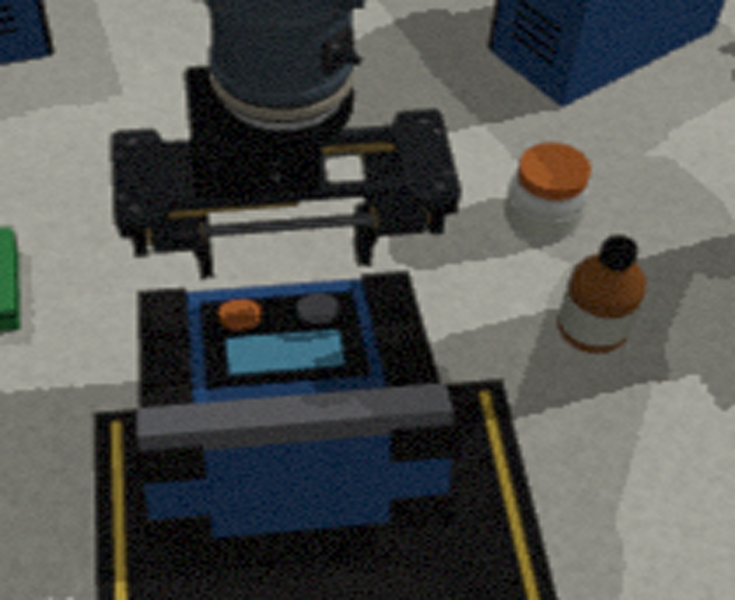

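View pics/w17.png

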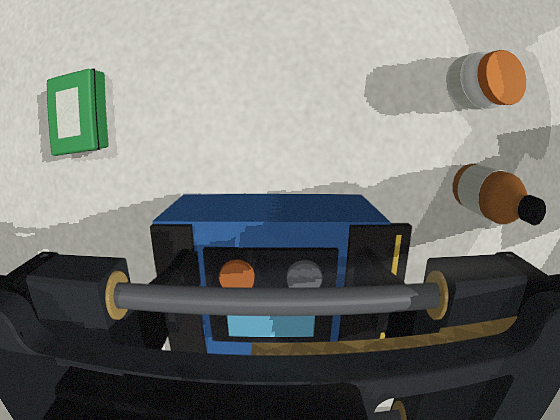

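It is falling onto the mat, panel up, with the fingers clear above. Lifting and backing away.

```bash
python3 -m inch '[[0,0,0,0.03,0],[0,0,0,0.07,0],[0,-0.03,0,0.09,0],[0,-0.08,0,0.09,0],[0,-0.13,0,0.09,0],[0,-0.16,0,0.09,0],[0,-0.16,0,0.09,0],[0,-0.16,0,0.09,0],[0,-0.16,0,0.09,0]]'; python3 - <<'E'
from h import *
f=frame("scene"); cv2.imwrite("pics/s18.png",cv2.resize(f["pixels"][180:420,170:400],None,fx=3.2,fy=2.5,interpolation=2)[:,:,::-1])
f=frame("top"); cv2.imwrite("pics/t18.png",cv2.resize(f["pixels"][50:230,170:400],None,fx=3.3,fy=3.3,interpolation=2)[:,:,::-1])
E
```

```text
time: 26.35
tcp_pos: [484.2, 4.5, 256.9]
tool_rot: [[-0.993, -0.121, 0.001], [-0.121, 0.993, -0.0], [-0.001, -0.0, -1.0]]
wrist_force: [-0.3, -0.5, -0.7]
opening: 87.1
```

View pics/s18.png

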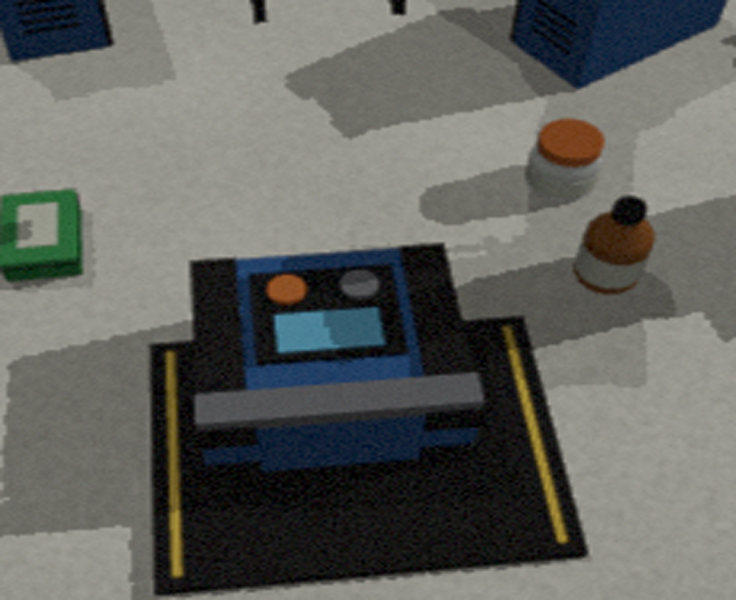

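View pics/t18.png

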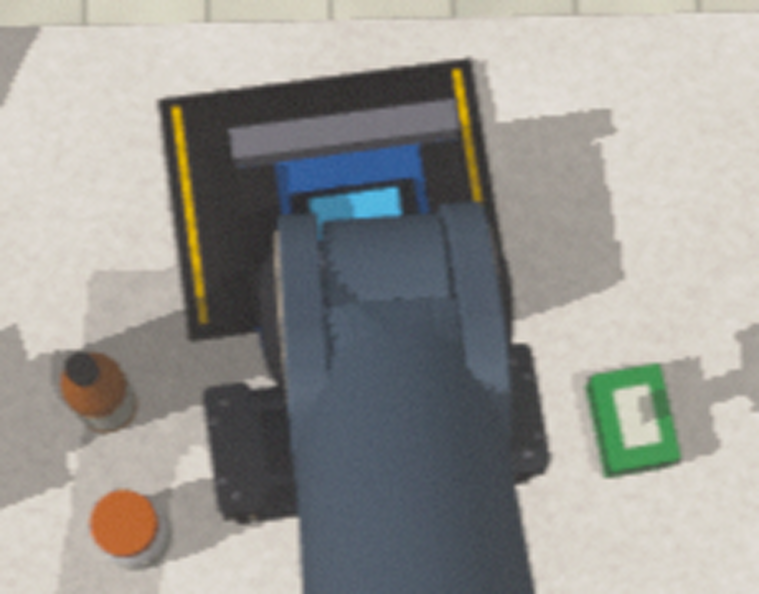

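```bash
python3 - <<'E'
from h import *
f=frame("scene");R=np.array([[np.cos(M[2]),np.sin(M[2])],[-np.sin(M[2]),np.cos(M[2])]])
g=lambda u:(u[0]/3.2+170,u[1]/2.5+180)
for n,u,z in [("lipupper R",(195,397),120),("lipupper L",(482,374),120),("base nearR",(191,262),102),("base nearL",(444,244),102),("bottom far",(262,471),14),("bottom far",(420,458),14)]:
    print(n,(R@(onz(f,*g(u),z)[:2]-M[:2])).round(1))
for c in("reagent","jar","slide_box"): pts("scene",c,0,1)
f=frame("top"); m=np.array([663.1,14.6,np.radians(6.51)]);R=np.array([[np.cos(m[2]),np.sin(m[2])],[-np.sin(m[2]),np.cos(m[2])]])
for u in [(229,128),(456,100)]: print("top lip far",(R@(onz(f,u[0]/3.3+170,u[1]/3.3+50,120)[:2]-m[:2])).round(1))
E
```

```text
lipupper R [ 108.4 -100.9]
lipupper L [107.3  81.6]
base nearR [ -28.5 -100.6]
base nearL [-29.4  79.3]
bottom far [131.6 -64.4]
bottom far [131.4  43.6]
scene reagent s0.97 px(358,288) [592. 225.]
scene jar s0.74 px(346,258) [499. 202.]
scene slide_box s0.58 px(184,278) [ 569. -219.]
top lip far [132.5  77.7]
top lip far [ 131.5 -103.3]
```

```bash
python3 - <<'E'
from workcell import r
print(r.read_state()["wrist_force"]); print(r.job_done())
E
```

```text
[ 0.1349171  -0.07237919  0.43851813]
the job is handed in; nothing more can be done
None
```

The pack lies flat on its back on the mat, panel up and square between the yellow lines. I handed the job in at about 26.5 s of the 64 s allowed.

**Different method from the one described:** I could not push the bumpers low down. The moves only allow a vertical tool, and the gripper body would have met the lip first. I made two brief tests, pushing the lip and then pressing on its top while dragging; both tipped the pack instead of sliding it. So I walked it to the mat with diagonal pushes on its two ends in turn, left, right, left. It stayed within about 1° of square at every check. I then tipped it over the mat edge with both fingers at the lip.

**At the mat edge:** both cameras put the far face about 2 mm short of the edge to 4 mm past it, with yaw about 0.3°. The feet themselves were hidden behind the mat, so this is inferred from the top of the pack.

**Final position:**

| Check | Measured | Allowed |
|---|---|---|
| Centre in from the near edge | about 52 mm | 25–130 mm |
| Centre off the middle line | about 10–13 mm | 45 mm |
| Yaw | below 1° | 11° |

- **Arm:** it was clear of everything, with wrist force near zero.
- **Panel:** I planned the finger path to stay clear of it and saw no sign of contact, but I have no direct measure of it.
- **Bottle and slide box:** both were found within about 7 mm of where they started.
- **Jar:** the network's last reading was 16–24 mm off its earlier two. Its cap is within a pixel of where it was in the first scene picture, so I take the reading as noise.

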